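# Fold the card reader's arm away along the display riser

## Robot

A 6-joint arm with a two-finger parallel gripper is mounted at the origin on a cart in front of the work surface, level with it; the furniture and walls round the work are solid. World frame = base frame: x ahead of the robot, y to its left, z up, the work surface at z = 0. Lengths are in mm, angles in degrees, forces in N, time in s.
With the tool pointing down it reaches from about 300 to 850 mm from the base axis. Payload 4.2 kg.
Tool frame: the origin (TCP) lies at the very end of the fingers, on their centre line; the grasp point (between the pads) lies 19 mm behind it (env.grasp_offset is the distance from the TCP to the grasp point, in mm); z points along the fingers, y is the line along which they close (so a half turn about z gives the same grasp; the last joint's range is limited). The gripper opens to 91 mm and grips with 3 to 60 N. Pads are 32 mm wide; open, the fingers measure 118 mm over their backs; the gripper's body (76 mm by 178 mm) begins 60 mm behind the grasp point.
Start: joints at [-1.146, 18.312, 89.639, -0, 72.044, -1.146], TCP at [575.016, 0, 213.976] pointing down, gripper open.
Joint ranges: [-177.97, 177.97], [-48.28, 115.42], [12.27, 149.76], [-77.06, 257.06], [2.81, 150.46], [-146.56, 146.56]. Speed limits (degrees/s): [147.25, 147.25, 180, 180, 180, 180].

## Interface

Orientations are given as [roll, pitch, yaw] about the fixed x, y, z axes, in that order (R = Rz(yaw) Ry(pitch) Rx(roll)).
In Python, from workcell import env gives the robot as it stands. The module is installed in compiled form; this text tells all that it offers.
- The arm moves only by the tool send_rows, never from a script. Its argument "motion" is a list of rows, each an object of numbers: "tx", "ty", "tz": the shift along the tool's x, y, z in units of 500 mm (1.0 is 500 mm); "rx", "ry", "rz": the turn, a rotation vector about the tool's x, y, z in units of 30 degrees (1.0 is 30 degrees); "gripper": the closure, from -1 (fully open) to 1 (shut). In form: [{"tx": .., "ty": .., "tz": .., "rx": .., "ry": .., "rz": .., "gripper": ..}, ...]. A call has 1 to 12 rows; each row shifts and turns the commanded pose from where the row before left it, along the tool's axes as they then stand; what a row does not reach is not made up. A row lasts 1/8 s, in which the tool goes at most 62.5 mm and 10.7 degrees, less where a joint would pass 70% of its speed; a pose out of reach is approached as far as the arm can. A call with a number of a shift or a turn outside -1 to 1 is refused whole. A call with a gripper value outside its range is refused whole. The fingers move at their own pace and stop on an object; "grip_force" is the grip in N (left out, the last holds). Time passes only in rows, so rows that do not move let the fingers close. It gives the time, the measured TCP pose, the force, the opening and the grip force at its end, in the units of the state.
- env.state(): the state, without advancing time (a new reading comes with each control period).
- env.grab_frame(name): name is "scene" or "side" or "wrist"; returns a dict with "frame" (400x640x3 uint8, red, green, blue), "vertical_fov" (degrees; the focal length in pixels is half the picture's height over the tangent of half this angle, whatever the lens; pixels are square), "cx", "cy" (the principal point, pixels), "rvec" (rotation vector, rad) and "tvec" (3), from world to camera coordinates, as OpenCV has them; the wrist camera has in their place "T_tool_cam" (4x4, takes a point from camera to tool coordinates, whose origin is the TCP and whose axes are the flange's). Camera axes: x right, y down, z forward; pixel columns grow to the right and rows downward; lengths in mm; the calibration is good to about 2 mm. A picture is of the moment at which its call begins: read the wrist's pose just before it. There is no depth.
- env.job_done(): hands the job in; it is judged then, once.
The state is a dict: "time_s": time; "qpos": joint angles; "qvel": joint speeds; "effort": joint torques, N m; "ee_pos": TCP position; "ee_rot": TCP orientation; "force": force on the tool from outside, world axes, zero at the start; "torque": the same for the moment, N m; "gripper_width": finger opening in mm; "gripper_force": force on a finger pad.
Only numpy, scipy, OpenCV 4.12 (cv2) and the standard library are available. Lean on these libraries where they do the work, as an engineer would, in place of code of your own. Each camera call takes 0.05 s, during which the arm holds its last target. There are 200 camera calls.

## Task

Fold away the contactless card reader on the counter for closing time. First fold the outer segment (the one with the round reader and the red peg) all the way back over the inner segment while the inner segment still stands well out from the riser; only then swing the folded pair fully home, so that both lie parked along the front edge of the display riser. Leave the loose pen and the rubber stamp where they are, do not bump hard against the riser, and let go at the end.

Things in the scene. Friction and masses are not known exactly. Their poses are not given: they have to be found in the camera images.
- riser: Fixed wooden shelf bridge, 120 deep (x) x 290 mm wide (y), two sweet cartons on it. Origin: centre of its footprint on the counter; x points level from open front to back panel, y to the left seen from the front. Board underside 140 above the counter; front edge of board and its upright price rail at x = -60, rail top 191, cartons behind it 207 high. All mm.
- pivot (a point): Point on the vertical hinge axis of the inner segment, 100 mm above the counter, over a round foot bolted to the counter at riser x = -64 mm, y = +70 to +90 mm. The foot and hinge hardware ends 56 mm above the counter.
- yellow_peg (a point): Upright yellow peg, diameter 14 mm, turning freely on its own axis, carried by the inner segment on the elbow hinge axis, 170 from the pivot axis. Point on its axis, 100 above the counter; free from 68 to its top at 116. Parked it stands 4 in front of the riser's front edge: no room for an upright gripper (rail, cartons); one leaning 40 to 50 degrees, wrist toward the riser's front, goes in. All mm.
- red_peg (a point): Upright red peg, diameter 14 mm, turning freely on its own axis, at the free end of the outer segment, 105 from the elbow axis. Point on its axis, 100 above the counter; free from 68 to its top at 116. The round grey reader (58 across, top at 74) is fixed between the pegs, 54 from the elbow. Folded, the red peg stands 65 from the pivot axis above the inner segment. All mm.
- inner_arm (a joint): Inner segment (aluminium bar 24 mm wide, 36 to 48 above the counter) about the pivot, rad: 0 = parked at a stop, pointing right along the riser's front edge (riser -y); positive = swung out to the front, clockwise from above (1.57: straight out, riser -x). Stops at 0 and 1.8. Friction hinge, 0.7 N m (4 N at the yellow peg), stays where left. All mm.
- outer_arm (a joint): Outer segment (black bar 22 mm wide, 52 to 64 above the counter) about the elbow, rad: 0 = folded exactly over the inner segment at a stop, red peg toward the pivot; positive = opened, clockwise from above. Stops at 0 and 2.4. Friction hinge, 0.06 N m (0.6 N at the red peg), stays where left. If open when the inner one swings home, it would hit the riser's back panel. All mm.
- pen_2: White pen with a red cap, 135 x 17 x 16 mm, loose on the counter in front of the riser, a bystander. Origin at the centre of its underside.
- stamp: Rubber stamp with a turned red-brown wooden handle, 25 x 44 x 73 mm, standing loose on the counter to the right of the riser, a bystander. Origin at the centre of its underside.

How it is judged:
By the outcome, as a careful person would: the job done as asked, in the order asked, and still so for the second after the job is handed in, with the robot touching nothing.
It also fails if it takes over 61 s, if anything falls off the work surface, if the arm or the gripper's body presses on something with over 40 N, if the wrist force passes 120 N, or if a joint passes its speed limit or range.

## Working session

There is one attempt and no reset: what is moved stays moved. The work goes in short steps, Python scripts to look and compute and a tool call to move; the robot and the scene stay as the last step left them, time stands still between calls to the robot, and variables do not carry over. Pictures are saved under pics/ and viewed, at most 10 in all, crops included, and the job is handed in when it is done.

Besides the shell and the picture viewer there is one more tool, called after ">>>" by a JSON object that holds its "api" and its "payload", one argument or row to a line. send_rows: Moves the arm, as the interface text tells. Shifts and turns lie within -1 to 1; 1 stands for 500 mm of shift or 30 degrees of turn. Its arguments: {"type":"object","properties":{"motion":{"type":"array"},"grip_force":{"type":"number"}},"required":["motion"]}

```bash
mkdir -p pics
cat > h.py <<'E'
import numpy as np, cv2
from workcell import env
from scipy.spatial.transform import Rotation as R
def K(f):
    h,w=f["frame"].shape[:2]; fl=h/2/np.tan(np.radians(f["vertical_fov"])/2)
    return np.array([[fl,0,f["cx"]],[0,fl,f["cy"]],[0,0,1]])
def ray(f,u,v):
    Rm=cv2.Rodrigues(np.array(f["rvec"],float))[0]; t=np.array(f["tvec"],float).ravel()
    return -Rm.T@t, Rm.T@np.linalg.inv(K(f))@np.array([u,v,1.])
def atz(f,u,v,z):
    c,d=ray(f,u,v); return c+d*(z-c[2])/d[2]
def proj(f,P):
    return cv2.projectPoints(np.array(P,float).reshape(-1,3),np.array(f["rvec"],float),np.array(f["tvec"],float),K(f),None)[0].reshape(-1,2)
def save(f,n): cv2.imwrite("pics/"+n,f["frame"][:,:,::-1])
E
python3 - <<'E'
from h import *
import pickle
for n in ("scene","side"):
    f=env.grab_frame(n); save(f,n+"0.png"); pickle.dump(f,open(n+".pkl","wb"))
    print(n,ray(f,320,200),f["vertical_fov"])
print(env.state())
E
```

```text
scene (array([-108.330345  , -672.65831635,  453.83822735]), array([ 0.81627691,  0.40749091, -0.41049974])) 57.23084579964011
side (array([610.40560219, 477.33023934, 426.25678546]), array([-0.05713505, -0.9275292 , -0.36945527])) 51.78455336856741
{'time_s': 0.1, 'qpos': array([-1.14446671e+00,  1.83461196e+01,  8.96994548e+01, -2.52625344e-04,
        7.20448617e+01, -1.14503100e+00]), 'qvel': array([ 0.07108058, -0.06371796, -0.09463949, -0.08325985,  0.08740074,
        0.02694988]), 'effort': array([ 5.01049108e-04, -4.13330913e+01, -2.32510239e+01,  7.29743019e-02,
        4.21804120e-02, -4.88014211e-05]), 'ee_pos': array([5.74539864e+02, 2.30913272e-02, 2.13222734e+02]), 'ee_rot': array([-1.79909577e+02, -1.56705466e-03,  9.00006411e+01]), 'force': array([-0.00128319,  0.21434614, -0.20245131]), 'torque': array([ 0.01494111, -0.05498823, -0.00301099]), 'gripper_force': 0.0, 'gripper_width': 91.6538692917381}
```

View pics/scene0.png

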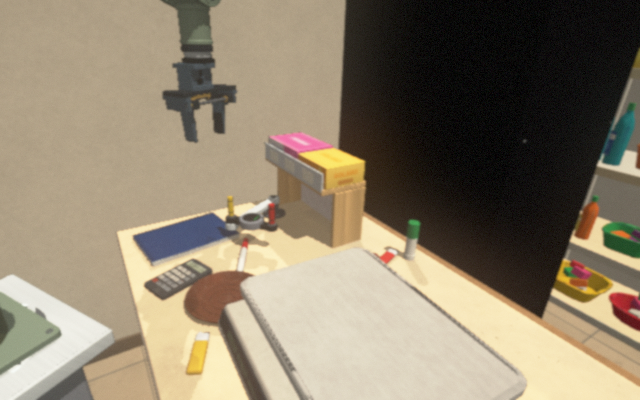

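View pics/side0.png

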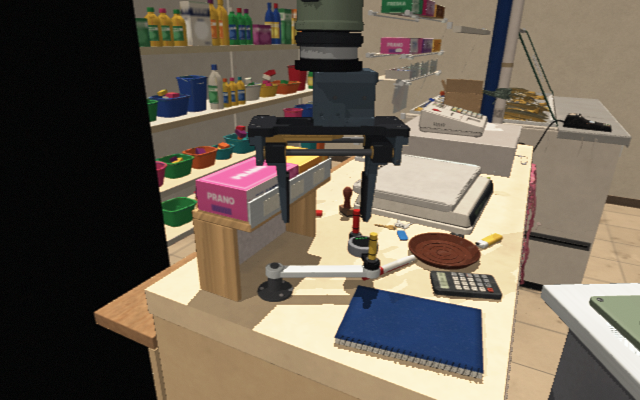

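The scene view shows the yellow peg top at about (230,198), the red one at (272,205), and the riser at (265–365, 135–245). The side view shows the pivot at (274,268), the yellow top at (373,235) and the red top at (355,210). I'll take enlarged crops next.

Run:
```python
from h import *
import pickle
a=pickle.load(open("scene.pkl","rb"))["frame"][125:275,210:410]; b=pickle.load(open("side.pkl","rb"))["frame"][140:310,190:410]
cv2.imwrite("pics/c1.png",cv2.resize(a,None,fx=4,fy=4,interpolation=cv2.INTER_CUBIC)[:,:,::-1])
cv2.imwrite("pics/c2.png",cv2.resize(b,None,fx=3.5,fy=3.5,interpolation=cv2.INTER_CUBIC)[:,:,::-1])
```

```text
(no output)
```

View pics/c1.png

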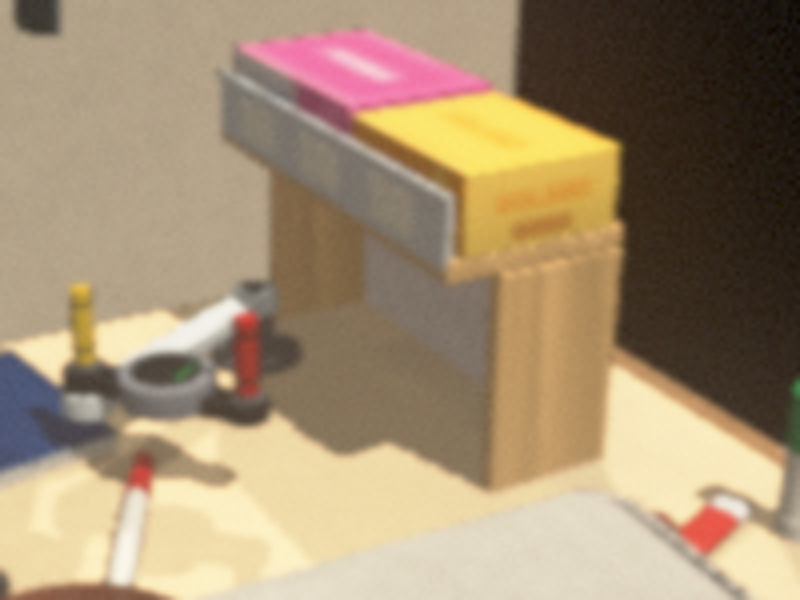

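View pics/c2.png

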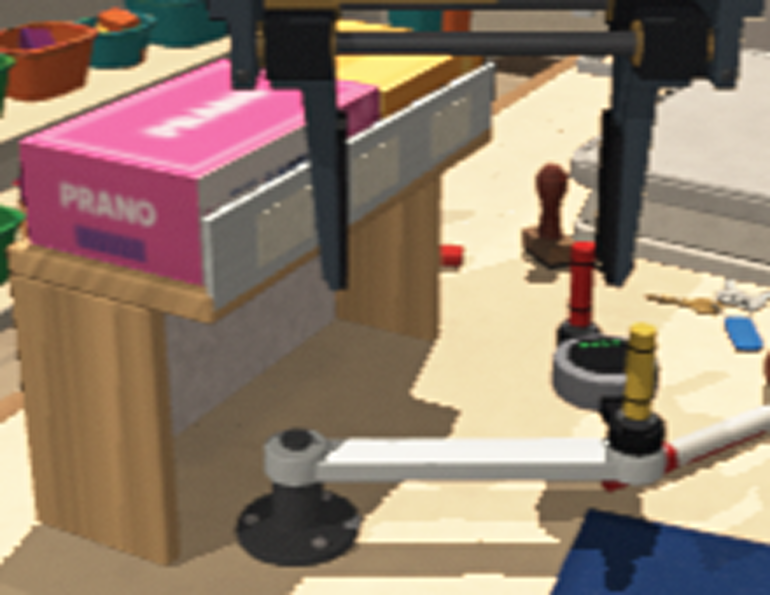

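Scene crop: yellow top (81,289), red (246,319), hinge cap (258,287), rail-top ends (221,70) and (453,196). Side crop: yellow (642,330), red (582,247), cap (296,440), rail-top ends (207,218) and (493,66). The stamp stands past the riser's right end, and the pen lies in front of the elbow. I'll fit the whole model to these points.

```bash
cat > fit.py <<'E'
from h import *
import pickle
from scipy.optimize import least_squares
def model(p):
    x,y,th,py,q1,q2=p; c,s=np.cos(th),np.sin(th); M=np.array([[c,-s],[s,c]]); o=np.array([x,y])
    W=lambda a,z: np.r_[o+M@np.array(a),z]
    pv=np.array([-64,py]); u=np.array([-np.sin(q1),-np.cos(q1)]); e=pv+170*u
    # outer dir: q2=0 -> -u ; clockwise positive
    cq,sq=np.cos(-q2),np.sin(-q2); r=e+105*(np.array([[cq,-sq],[sq,cq]])@(-u))
    return dict(pv=W(pv,56),ye=W(e,116),re=W(r,116),rl=W([-60,145],191),rr=W([-60,-145],191),br=W([-60,-145],140),bl=W([-60,145],140))
if __name__=="__main__":
    A=pickle.load(open("scene.pkl","rb"));B=pickle.load(open("side.pkl","rb"))
    a=dict(pv=(258,287),ye=(81,289),re=(246,319),rl=(221,70),rr=(453,196),br=(450,281))
    b=dict(pv=(296,440),ye=(642,330),re=(582,247),rl=(207,218),rr=(493,66),bl=(213,320))
    def res(p):
        m=model(p);o=[]
        for f,d,ox,oy,k in((A,a,210,125,4),(B,b,190,140,3.5)):
            for n,(u,v) in d.items(): o.append(proj(f,m[n])[0]-(ox+u/k,oy+v/k))
        return np.concatenate(o)
    best=None
    for th in np.radians([-60,-30,0,30,60]):
      for q2 in(.5,1.5):
        s=least_squares(res,[800,0,th,80,1.3,q2],loss="soft_l1",x_scale=[100,100,1,10,1,1],bounds=([0,-900,-4,65,-.1,-.1],[1500,900,4,95,1.9,2.5]))
        if best is None or s.cost<best.cost:best=s
    p=best.x; print(p.round(3),np.degrees(p[2])); print(res(p).reshape(-1,2).round(1).tolist()); np.save("p.npy",p)
    for k,v in model(p).items(): print(k,v.round(1))
    print("parked",model([*p[:4],0,0])["ye"].round(), model([*p[:4],0,0])["re"].round(), "folded red now", model([*p[:5],0])["re"].round())
    def pt(f,ox,oy,k,u,v,z): return atz(f,ox+u/k,oy+v/k,z).round()
    print("stamp",pt(B,190,140,3.5,552,250,10),"pen",pt(A,210,125,4,142,465,15),pt(A,210,125,4,120,580,8),pt(B,190,140,3.5,660,465,8))
E
python3 fit.py
```

```text
[ 6.61121e+02 -2.61759e+02 -5.26000e-01  8.70350e+01  1.07700e+00
  1.39700e+00] -30.129983499739375
[[-0.5, -1.9], [-0.5, -1.5], [-0.2, -1.7], [-0.7, -1.5], [0.2, -0.3], [0.2, 0.9], [-0.1, -2.5], [-0.0, -1.5], [0.2, -1.5], [-0.1, -0.2], [0.6, -1.9], [-0.2, 1.0]]
pv [ 649.5 -154.4   56. ]
ye [ 479.5 -148.9  116. ]
re [ 494.3 -252.8  116. ]
rl [ 682.  -106.2  191. ]
rr [ 536.4 -357.1  191. ]
br [ 536.4 -357.1  140. ]
bl [ 682.  -106.2  140. ]
parked [ 564. -301.  116.] [ 617. -211.  116.] folded red now [ 584. -152.  116.]
stamp [ 479. -488.   10.] pen [ 469. -195.   15.] [ 380. -249.    8.] [ 454. -195.    8.]
```

```bash
cat >> h.py <<'E'
p=np.load("p.npy") if __import__("os").path.exists("p.npy") else None
def rot(lean,th=None):
    th=p[2] if th is None else th
    l=np.radians(lean); rx=np.array([np.cos(th),np.sin(th),0]); y=np.array([-np.sin(th),np.cos(th),0])
    z=np.sin(l)*rx+np.array([0,0,-np.cos(l)]); return np.c_[np.cross(y,z),y,z]
def cur():
    s=env.state(); return np.array(s["ee_pos"]),R.from_euler("xyz",s["ee_rot"],degrees=True).as_matrix()
def rows(wps,start=None):
    """wps: list of (grasp point world, Rm, nrows)"""
    P,M=start or cur()
    for G,T,n in wps:
        Q=np.array(G)+19*T[:,2]; rv=R.from_matrix(M.T@T).as_rotvec(); P0,M0=P,M
        for i in range(1,n+1):
            Pn=P0+(Q-P0)*i/n; Mn=M0@R.from_rotvec(rv*i/n).as_matrix()
            d=M.T@(Pn-P)/500; r=np.degrees(rv)/n/30
            print([*d.round(4).tolist(),*r.round(3).tolist()]); P,M=Pn,Mn
        print("--")
E
python3 - <<'E'
from h import *
f=env.grab_frame("wrist"); print(np.array(f["T_tool_cam"]).round(2)); print(env.grasp_offset)
P,M=cur(); T=rot(20)
rows([(P-19*T[:,2],T,7),([494,-253,190],T,6),([494,-253,103],T,4)])
E
```

```text
[[  -0.     -0.97   -0.23   64.37]
 [   1.      0.     -0.      0.73]
 [   0.     -0.23    0.97 -171.24]
 [   0.      0.      0.      1.  ]]
18.8
[-0.0, 0.0, -0.0, -0.05, -0.087, -0.282]
[-0.0, -0.0, 0.0, -0.05, -0.087, -0.282]
[-0.0, -0.0, 0.0, -0.05, -0.087, -0.282]
[-0.0, -0.0, 0.0, -0.05, -0.087, -0.282]
[-0.0, -0.0, 0.0, -0.05, -0.087, -0.282]
[-0.0, -0.0, 0.0, -0.05, -0.087, -0.282]
[-0.0, -0.0, 0.0, -0.05, -0.087, -0.282]
--
[-0.0153, -0.0864, 0.0202, -0.0, 0.0, -0.0]
[-0.0153, -0.0864, 0.0202, -0.0, 0.0, -0.0]
[-0.0153, -0.0864, 0.0202, -0.0, 0.0, -0.0]
[-0.0153, -0.0864, 0.0202, -0.0, 0.0, -0.0]
[-0.0153, -0.0864, 0.0202, -0.0, 0.0, -0.0]
[-0.0153, -0.0864, 0.0202, -0.0, 0.0, -0.0]
--
[0.0149, -0.0, 0.0409, -0.0, -0.0, -0.0]
[0.0149, -0.0, 0.0409, -0.0, -0.0, -0.0]
[0.0149, -0.0, 0.0409, -0.0, -0.0, -0.0]
[0.0149, -0.0, 0.0409, -0.0, -0.0, -0.0]
--
```

>>> {"api": "send_rows", "payload": {
  "motion": [
    {"rx": -0.05,"ry": -0.087,"rz": -0.282,"gripper": -1},
    {"rx": -0.05,"ry": -0.087,"rz": -0.282},
    {"rx": -0.05,"ry": -0.087,"rz": -0.282},
    {"rx": -0.05,"ry": -0.087,"rz": -0.282},
    {"rx": -0.05,"ry": -0.087,"rz": -0.282},
    {"rx": -0.05,"ry": -0.087,"rz": -0.282},
    {"rx": -0.05,"ry": -0.087,"rz": -0.282},
    {"tx": -0.018,"ty": -0.104,"tz": 0.024},
    {"tx": -0.018,"ty": -0.104,"tz": 0.024},
    {"tx": -0.018,"ty": -0.104,"tz": 0.024},
    {"tx": -0.018,"ty": -0.104,"tz": 0.024},
    {"tx": -0.018,"ty": -0.104,"tz": 0.024}
  ]
}}

```text
invalid input at $.motion[0]: expected keys tx, ty, tz, rx, ry, rz, gripper
```

>>> {"api": "send_rows", "payload": {
  "motion": [
    {"tx": 0},
    {"tx": 0}
  ]
}}

```text
invalid input at $.motion[0]: expected keys tx, ty, tz, rx, ry, rz, gripper
```

Run:
```python
from h import *
P,M=cur(); f=env.grab_frame("wrist"); save(f,"w1.png")
T=np.eye(4);T[:3,:3]=M;T[:3,3]=P; C=T@np.array(f["T_tool_cam"]); import pickle
W=np.linalg.inv(C); f["rvec"]=cv2.Rodrigues(W[:3,:3])[0].ravel(); f["tvec"]=W[:3,3]; pickle.dump(f,open("w1.pkl","wb"))
print(P,M.round(3).tolist())
from fit import model
m=model(p); print({k:proj(f,v).round() for k,v in m.items() if k in("pv","ye","re")})
```

```text
[ 5.74605588e+02 -2.34316538e-02  2.13314495e+02] [[0.0, 1.0, -0.001], [1.0, -0.0, 0.0], [0.0, -0.001, -1.0]]
{'pv': array([[392., 321.]]), 'ye': array([[210., 356.]]), 're': array([[234., 452.]])}
```

View pics/w1.png

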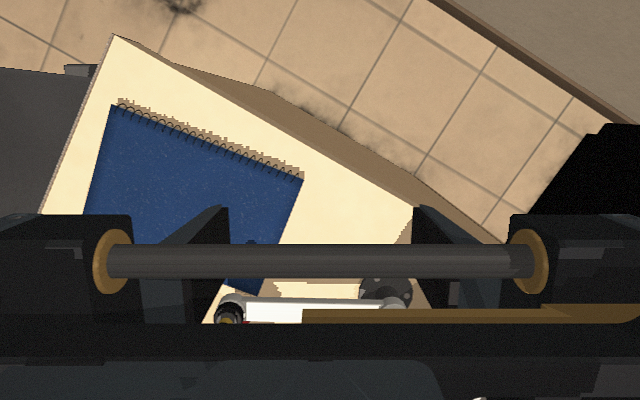

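The move was refused because every row needs all seven keys. In the wrist picture the gripper bar hides most of the view, with the inner segment at about (240–400, 305). Resending with complete rows.

>>> {"api": "send_rows", "payload": {
  "motion": [
    {"tx": 0,"ty": 0,"tz": 0,"rx": -0.05,"ry": -0.087,"rz": -0.282,"gripper": -1},
    {"tx": 0,"ty": 0,"tz": 0,"rx": -0.05,"ry": -0.087,"rz": -0.282,"gripper": -1},
    {"tx": 0,"ty": 0,"tz": 0,"rx": -0.05,"ry": -0.087,"rz": -0.282,"gripper": -1},
    {"tx": 0,"ty": 0,"tz": 0,"rx": -0.05,"ry": -0.087,"rz": -0.282,"gripper": -1},
    {"tx": 0,"ty": 0,"tz": 0,"rx": -0.05,"ry": -0.087,"rz": -0.282,"gripper": -1},
    {"tx": 0,"ty": 0,"tz": 0,"rx": -0.05,"ry": -0.087,"rz": -0.282,"gripper": -1},
    {"tx": 0,"ty": 0,"tz": 0,"rx": -0.05,"ry": -0.087,"rz": -0.282,"gripper": -1},
    {"tx": -0.018,"ty": -0.104,"tz": 0.024,"rx": 0,"ry": 0,"rz": 0,"gripper": -1},
    {"tx": -0.018,"ty": -0.104,"tz": 0.024,"rx": 0,"ry": 0,"rz": 0,"gripper": -1},
    {"tx": -0.018,"ty": -0.104,"tz": 0.024,"rx": 0,"ry": 0,"rz": 0,"gripper": -1},
    {"tx": -0.018,"ty": -0.104,"tz": 0.024,"rx": 0,"ry": 0,"rz": 0,"gripper": -1},
    {"tx": -0.018,"ty": -0.104,"tz": 0.024,"rx": 0,"ry": 0,"rz": 0,"gripper": -1}
  ]
}}

```text
time_s: 1.7
ee_pos: [498.1, -257.9, 173.0]
ee_rot: [-180.0, 20.2, 149.9]
force: [1.5, 0.3, 0.1]
gripper_width: 90.7
gripper_force: 0.0
```

>>> {"api": "send_rows", "payload": {
  "motion": [
    {"tx": 0,"ty": 0,"tz": 0,"rx": 0,"ry": 0,"rz": 0,"gripper": -1},
    {"tx": 0,"ty": 0,"tz": 0,"rx": 0,"ry": 0,"rz": 0,"gripper": -1}
  ]
}}

```text
time_s: 1.95
ee_pos: [498.8, -256.2, 173.1]
ee_rot: [180.0, 20.1, 149.8]
force: [-0.5, -0.1, 0.6]
gripper_width: 91.2
gripper_force: 0.0
```

Run:
```python
from h import *
T=rot(20); P,M=cur(); print(P-19*M[:,2],np.degrees(R.from_matrix(M.T@T).magnitude()))
rows([([494,-253,103],T,4)])
```

```text
[ 493.10414961 -252.94306038  190.93147155] 0.12209892387462715
[0.0148, 0.0002, 0.0414, -0.0, 0.001, -0.0]
[0.0147, 0.0002, 0.0414, -0.0, 0.001, -0.0]
[0.0147, 0.0002, 0.0414, -0.0, 0.001, -0.0]
[0.0147, 0.0002, 0.0414, -0.0, 0.001, -0.0]
--
```

>>> {"api": "send_rows", "payload": {
  "motion": [
    {"tx": 0.0148,"ty": 0,"tz": 0.0414,"rx": 0,"ry": 0,"rz": 0,"gripper": -1},
    {"tx": 0.0148,"ty": 0,"tz": 0.0414,"rx": 0,"ry": 0,"rz": 0,"gripper": -1},
    {"tx": 0.0148,"ty": 0,"tz": 0.0414,"rx": 0,"ry": 0,"rz": 0,"gripper": -1},
    {"tx": 0.0148,"ty": 0,"tz": 0.0414,"rx": 0,"ry": 0,"rz": 0,"gripper": -1},
    {"tx": 0,"ty": 0,"tz": 0,"rx": 0,"ry": 0,"rz": 0,"gripper": -1}
  ]
}}

```text
time_s: 2.58
ee_pos: [499.1, -254.6, 83.9]
ee_rot: [-180.0, 19.9, 150.0]
force: [0.2, 0.2, -0.3]
gripper_width: 91.5
gripper_force: 0.0
```

Run:
```python
from h import *
s=env.state(); print(s["ee_pos"],s["force"])
f=env.grab_frame("scene"); g=env.grab_frame("side")
a=cv2.resize(f["frame"][150:260,190:330],None,fx=4,fy=4,interpolation=cv2.INTER_CUBIC);b=cv2.resize(g["frame"][150:260,270:330+80],None,fx=4,fy=4,interpolation=cv2.INTER_CUBIC)[:, :]
b=cv2.resize(b,(240*0+440,346)); a=cv2.resize(a,(340,267))
o=np.zeros((346,780,3),np.uint8);o[:267,:340]=a;o[:,340:]=b
cv2.imwrite("pics/d1.png",o[:,:,::-1])
```

```text
[ 499.12206937 -254.63214129   83.89394747] [ 0.19157133  0.17505373 -0.33577893]
```

View pics/d1.png

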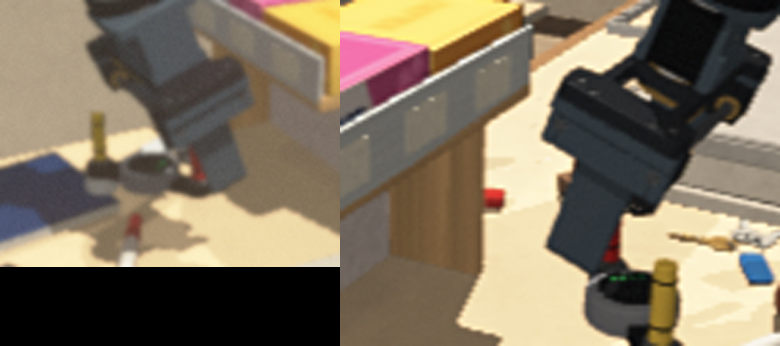

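The red peg stands between the open fingers (left panel about (200,170), right panel (612,245)). Closing gently.

>>> {"api": "send_rows", "payload": {
  "motion": [
    {"tx": 0,"ty": 0,"tz": 0,"rx": 0,"ry": 0,"rz": 0,"gripper": 1},
    {"tx": 0,"ty": 0,"tz": 0,"rx": 0,"ry": 0,"rz": 0,"gripper": 1},
    {"tx": 0,"ty": 0,"tz": 0,"rx": 0,"ry": 0,"rz": 0,"gripper": 1},
    {"tx": 0,"ty": 0,"tz": 0,"rx": 0,"ry": 0,"rz": 0,"gripper": 1},
    {"tx": 0,"ty": 0,"tz": 0,"rx": 0,"ry": 0,"rz": 0,"gripper": 1},
    {"tx": 0,"ty": 0,"tz": 0,"rx": 0,"ry": 0,"rz": 0,"gripper": 1},
    {"tx": 0,"ty": 0,"tz": 0,"rx": 0,"ry": 0,"rz": 0,"gripper": 1},
    {"tx": 0,"ty": 0,"tz": 0,"rx": 0,"ry": 0,"rz": 0,"gripper": 1}
  ],
  "grip_force": 10
}}

```text
time_s: 3.68
ee_pos: [499.4, -256.6, 85.2]
ee_rot: [180.0, 20.1, 149.8]
force: [0.1, 1.8, -0.0]
gripper_width: 14.0
gripper_force: 0.9
```

Run:
```python
from h import *
s=env.state(); P,M=cur(); print(s["gripper_width"],s["gripper_force"],s["force"]); G=P-19*M[:,2]; print(G)
E0=np.array([479.5,-148.9]); r0=G[:2]-E0; print(np.hypot(*r0))
a0=np.arctan2(r0[1],r0[0]); a1=np.arctan2(-154.4+148.9,649.5-479.5); print(np.degrees([a0,a1]))
w=[]
r=105
for a in np.linspace(a0,a1-0.05,11)[1:]: w.append(([*(E0+r*np.array([np.cos(a),np.sin(a)])),103],M,1))
rows(w)
```

```text
14.015911751255619 0.8896341361105442 [ 0.09719856  1.81913569 -0.00211648]
[ 493.7759298  -253.31294774  103.02638809]
105.3843718353027
[-82.21447088  -1.85304063]
[-0.0194, 0.0195, 0.0072, 0.0, 0.0, 0.0]
--
[-0.0173, 0.0216, 0.0063, 0.0, 0.0, 0.0]
--
[-0.0144, 0.0239, 0.0053, 0.0, 0.0, 0.0]
--
[-0.0112, 0.0257, 0.0041, 0.0, 0.0, 0.0]
--
[-0.0079, 0.0271, 0.0029, 0.0, 0.0, 0.0]
--
[-0.0044, 0.028, 0.0016, 0.0, 0.0, 0.0]
--
[-0.0008, 0.0284, 0.0003, 0.0, 0.0, 0.0]
--
[0.0028, 0.0282, -0.001, 0.0, 0.0, 0.0]
--
[0.0064, 0.0276, -0.0023, 0.0, 0.0, 0.0]
--
[0.0098, 0.0264, -0.0036, 0.0, 0.0, 0.0]
--
```

>>> {"api": "send_rows", "payload": {
  "motion": [
    {"tx": -0.0194,"ty": 0.0195,"tz": 0.0072,"rx": 0,"ry": 0,"rz": 0,"gripper": 1},
    {"tx": -0.0173,"ty": 0.0216,"tz": 0.0063,"rx": 0,"ry": 0,"rz": 0,"gripper": 1},
    {"tx": -0.0144,"ty": 0.0239,"tz": 0.0053,"rx": 0,"ry": 0,"rz": 0,"gripper": 1},
    {"tx": -0.0112,"ty": 0.0257,"tz": 0.0041,"rx": 0,"ry": 0,"rz": 0,"gripper": 1},
    {"tx": -0.0079,"ty": 0.0271,"tz": 0.0029,"rx": 0,"ry": 0,"rz": 0,"gripper": 1},
    {"tx": -0.0044,"ty": 0.028,"tz": 0.0016,"rx": 0,"ry": 0,"rz": 0,"gripper": 1},
    {"tx": -0.0008,"ty": 0.0284,"tz": 0.0003,"rx": 0,"ry": 0,"rz": 0,"gripper": 1},
    {"tx": 0.0028,"ty": 0.0282,"tz": -0.001,"rx": 0,"ry": 0,"rz": 0,"gripper": 1},
    {"tx": 0.0064,"ty": 0.0276,"tz": -0.0023,"rx": 0,"ry": 0,"rz": 0,"gripper": 1},
    {"tx": 0.0098,"ty": 0.0264,"tz": -0.0036,"rx": 0,"ry": 0,"rz": 0,"gripper": 1},
    {"tx": 0,"ty": 0,"tz": 0,"rx": 0,"ry": 0,"rz": 0,"gripper": 1},
    {"tx": 0,"ty": 0,"tz": 0,"rx": 0,"ry": 0,"rz": 0,"gripper": 1}
  ]
}}

```text
time_s: 5.18
ee_pos: [594.6, -159.7, 85.7]
ee_rot: [179.8, 20.5, 149.9]
force: [12.1, -1.3, -9.8]
gripper_width: 14.0
gripper_force: 10.0
```

Run:
```python
from h import *
s=env.state(); P,M=cur(); print(s["gripper_width"],s["force"],P-19*M[:,2])
# press tangentially (+y-ish world) 3 mm steps
t=np.array([.03,1,0]); print(M.T@t*3/500)
```

```text
13.967339097386727 [12.1273673  -1.28991645 -9.76042121] [ 588.81849017 -156.46421681  103.51864303]
[ 0.00267442  0.00528429 -0.00097783]
```

Run:
```python
from h import *
P,M=cur()
for d in([4,0,-1],[0,3,0]): print((M.T@np.array(d)/500).round(4))
```

```text
[-0.0058  0.004   0.0043]
[ 0.0028  0.0052 -0.001 ]
```

>>> {"api": "send_rows", "payload": {
  "motion": [
    {"tx": -0.0058,"ty": 0.004,"tz": 0.0043,"rx": 0,"ry": 0,"rz": 0,"gripper": 1},
    {"tx": 0,"ty": 0,"tz": 0,"rx": 0,"ry": 0,"rz": 0,"gripper": 1},
    {"tx": 0,"ty": 0,"tz": 0,"rx": 0,"ry": 0,"rz": 0,"gripper": 1}
  ]
}}

```text
time_s: 5.55
ee_pos: [595.3, -160.4, 85.2]
ee_rot: [179.9, 20.3, 149.9]
force: [1.3, 0.0, 4.4]
gripper_width: 13.7
gripper_force: 10.0
```

>>> {"api": "send_rows", "payload": {
  "motion": [
    {"tx": 0.0028,"ty": 0.0052,"tz": -0.001,"rx": 0,"ry": 0,"rz": 0,"gripper": 1},
    {"tx": 0,"ty": 0,"tz": 0,"rx": 0,"ry": 0,"rz": 0,"gripper": 1},
    {"tx": 0,"ty": 0,"tz": 0,"rx": 0,"ry": 0,"rz": 0,"gripper": 1}
  ]
}}

```text
time_s: 5.92
ee_pos: [595.5, -158.1, 85.2]
ee_rot: [179.9, 20.3, 149.8]
force: [3.8, 0.8, 5.8]
gripper_width: 13.6
gripper_force: 10.0
```

Run:
```python
from h import *
s=env.state(); P,M=cur(); print(s["force"],P-19*M[:,2])
```

```text
[3.75641186 0.80193248 5.82053953] [ 589.73294271 -154.78245137  103.02788466]
```

>>> {"api": "send_rows", "payload": {
  "motion": [
    {"tx": 0.0028,"ty": 0.0052,"tz": -0.001,"rx": 0,"ry": 0,"rz": 0,"gripper": 1},
    {"tx": 0,"ty": 0,"tz": 0,"rx": 0,"ry": 0,"rz": 0,"gripper": 1}
  ]
}}

```text
time_s: 6.18
ee_pos: [595.6, -155.1, 85.2]
ee_rot: [179.9, 20.4, 149.9]
force: [5.8, 0.4, 5.5]
gripper_width: 13.7
gripper_force: 10.0
```

>>> {"api": "send_rows", "payload": {
  "motion": [
    {"tx": 0.0028,"ty": 0.0052,"tz": -0.001,"rx": 0,"ry": 0,"rz": 0,"gripper": 1},
    {"tx": 0,"ty": 0,"tz": 0,"rx": 0,"ry": 0,"rz": 0,"gripper": 1}
  ]
}}

```text
time_s: 6.42
ee_pos: [595.7, -152.5, 85.2]
ee_rot: [180.0, 20.4, 149.9]
force: [6.4, -2.0, 4.7]
gripper_width: 13.9
gripper_force: 10.0
```

>>> {"api": "send_rows", "payload": {
  "motion": [
    {"tx": 0.0028,"ty": 0.0052,"tz": -0.001,"rx": 0,"ry": 0,"rz": 0,"gripper": 1},
    {"tx": 0,"ty": 0,"tz": 0,"rx": 0,"ry": 0,"rz": 0,"gripper": 1},
    {"tx": 0,"ty": 0,"tz": 0,"rx": 0,"ry": 0,"rz": 0,"gripper": 1}
  ]
}}

```text
time_s: 6.8
ee_pos: [595.5, -150.8, 85.2]
ee_rot: [-179.9, 20.4, 149.9]
force: [5.3, -7.9, 3.3]
gripper_width: 13.7
gripper_force: 10.0
```

Run:
```python
from h import *
s=env.state(); P,M=cur(); print(s["force"],P-19*M[:,2])
f=env.grab_frame("scene"); g=env.grab_frame("side")
a=cv2.resize(f["frame"][170:250,215:315],(380,304),interpolation=cv2.INTER_CUBIC);b=cv2.resize(g["frame"][190:310,250:400],(400,320),interpolation=cv2.INTER_CUBIC)
o=np.zeros((320,780,3),np.uint8);o[:304,:380]=a;o[:,380:]=b
cv2.imwrite("pics/d2.png",o[:,:,::-1])
```

```text
[ 5.33297402 -7.93960222  3.2986071 ] [ 589.74977452 -147.46526596  103.0239958 ]
```

View pics/d2.png

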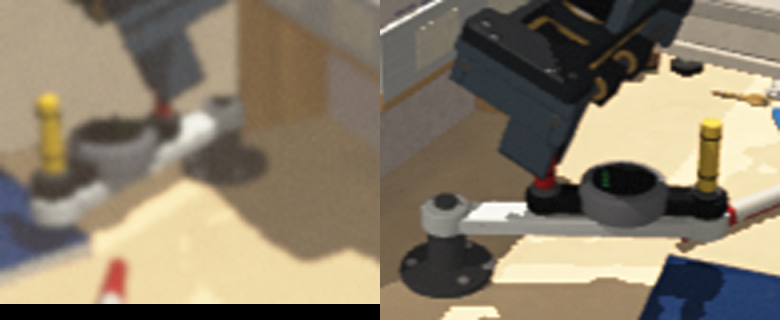

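The outer segment now lies over the inner one at its stop, with about 8 N of contact force. The yellow top is at left panel (48,100) and right panel (711,125). I'll locate it, release the red peg and go to the yellow one.

Run:
```python
from h import *
import pickle
A=pickle.load(open("scene.pkl","rb"));B=pickle.load(open("side.pkl","rb"))
def tri(ua,ub):
    (c1,d1),(c2,d2)=ray(A,*ua),ray(B,*ub); S=0;b=0
    for c,d in((c1,d1),(c2,d2)):
        d=d/np.linalg.norm(d);Q=np.eye(3)-np.outer(d,d);S=S+Q;b=b+Q@c
    return np.linalg.solve(S,b)
print("ye now",tri((227.6,196.3),(374.1,236.9)),"ye0",tri((230.2,197.2),(373.4,234.3)),"re0",tri((271.5,204.7),(356.3,210.6)),"pv",tri((274.5,196.7),(274.6,265.7)),"rl",tri((265.2,142.5),(249.1,202.3)),"rr",tri((323.2,174),(330.9,158.9)))
P,M=cur(); G=P-19*M[:,2]
Y=np.array([484,-149,0])
T=rot(45); up=G-75*M[:,2]
rows([(up,M,3),([482,-149,215],T,4),([482,-149,180],T,1)])
```

```text
ye now [ 479.79350244 -141.40592493  112.386095  ] ye0 [ 479.1448134 -150.0294727  112.6473903] re0 [ 494.23252571 -253.39470327  112.44025011] pv [ 649.53454754 -155.60446042   50.45312122] rl [ 681.81390911 -109.19670397  188.32781213] rr [ 538.29779092 -354.95240942  188.31117612]
[0.0, 0.0, -0.05, 0.0, 0.0, 0.0]
[-0.0, -0.0, -0.05, 0.0, 0.0, 0.0]
[0.0, 0.0, -0.05, 0.0, 0.0, 0.0]
--
[0.0199, -0.0277, -0.0319, -0.0, -0.205, 0.001]
[0.0163, -0.0277, -0.0339, -0.0, -0.205, 0.001]
[0.0126, -0.0277, -0.0354, -0.0, -0.205, 0.001]
[0.0087, -0.0277, -0.0366, -0.0, -0.205, 0.001]
--
[0.0495, -0.0, 0.0495, -0.0, -0.0, -0.0]
--
```

>>> {"api": "send_rows", "payload": {
  "motion": [
    {"tx": 0,"ty": 0,"tz": 0,"rx": 0,"ry": 0,"rz": 0,"gripper": 0},
    {"tx": 0,"ty": 0,"tz": 0,"rx": 0,"ry": 0,"rz": 0,"gripper": 0},
    {"tx": 0,"ty": 0,"tz": 0,"rx": 0,"ry": 0,"rz": 0,"gripper": 0},
    {"tx": 0,"ty": 0,"tz": 0,"rx": 0,"ry": 0,"rz": 0,"gripper": 0},
    {"tx": 0,"ty": 0,"tz": -0.05,"rx": 0,"ry": 0,"rz": 0,"gripper": 0},
    {"tx": 0,"ty": 0,"tz": -0.05,"rx": 0,"ry": 0,"rz": 0,"gripper": -1},
    {"tx": 0,"ty": 0,"tz": -0.05,"rx": 0,"ry": 0,"rz": 0,"gripper": -1},
    {"tx": 0.02,"ty": -0.028,"tz": -0.032,"rx": 0,"ry": -0.205,"rz": 0,"gripper": -1},
    {"tx": 0.016,"ty": -0.028,"tz": -0.034,"rx": 0,"ry": -0.205,"rz": 0,"gripper": -1},
    {"tx": 0.0126,"ty": -0.028,"tz": -0.0354,"rx": 0,"ry": -0.205,"rz": 0,"gripper": -1},
    {"tx": 0.0087,"ty": -0.028,"tz": -0.0366,"rx": 0,"ry": -0.205,"rz": 0,"gripper": -1},
    {"tx": 0,"ty": 0,"tz": 0,"rx": 0,"ry": 0,"rz": 0,"gripper": -1}
  ]
}}

```text
time_s: 8.4
ee_pos: [497.8, -155.7, 196.5]
ee_rot: [-179.4, 42.5, 149.9]
force: [0.1, 0.4, -0.5]
gripper_width: 91.2
gripper_force: 0.0
```

Run:
```python
from h import *
s=env.state(); P,M=cur(); print(s["force"],P-19*M[:,2],s["gripper_width"])
T=rot(45); print(np.degrees(R.from_matrix(M.T@T).magnitude()))
Y=np.array([480,-142,103]); rows([(Y-95*T[:,2],T,3),(Y,T,5)])
```

```text
[ 0.13762654  0.43779358 -0.50345485] [ 486.8085306  -149.14566323  210.52785058] 91.22765332481677
2.6015830512978066
[0.0553, 0.0019, -0.0147, -0.006, -0.028, 0.001]
[0.0551, 0.0019, -0.0155, -0.006, -0.028, 0.001]
[0.0548, 0.0019, -0.0163, -0.006, -0.028, 0.001]
--
[0.0, -0.0, 0.038, -0.0, 0.0, 0.0]
[0.0, -0.0, 0.038, -0.0, 0.0, 0.0]
[-0.0, 0.0, 0.038, -0.0, 0.0, 0.0]
[0.0, -0.0, 0.038, -0.0, 0.0, 0.0]
[0.0, 0.0, 0.038, -0.0, 0.0, 0.0]
--
```

>>> {"api": "send_rows", "payload": {
  "motion": [
    {"tx": 0.055,"ty": 0.002,"tz": -0.015,"rx": 0,"ry": -0.028,"rz": 0,"gripper": -1},
    {"tx": 0.055,"ty": 0.002,"tz": -0.015,"rx": 0,"ry": -0.028,"rz": 0,"gripper": -1},
    {"tx": 0.055,"ty": 0.002,"tz": -0.016,"rx": 0,"ry": -0.028,"rz": 0,"gripper": -1},
    {"tx": 0,"ty": 0,"tz": 0,"rx": 0,"ry": 0,"rz": 0,"gripper": -1}
  ]
}}

```text
time_s: 8.9
ee_pos: [434.5, -112.5, 173.6]
ee_rot: [-179.4, 43.7, 149.9]
force: [1.3, -0.2, -0.2]
gripper_width: 91.6
gripper_force: 0.0
```

Run:
```python
from h import *
s=env.state(); P,M=cur(); print(s["qpos"].round(1),P-19*M[:,2],s["gripper_width"])
T=rot(45); print(np.degrees(R.from_matrix(M.T@T).as_rotvec()))
Y=np.array([480,-142,103]); rows([(Y,M,5)])
```

```text
[ -1.1  -3.8 139.2 -76.7  20.8   7.8] [ 423.22159633 -105.69828087  187.29201328] 91.59425488717616
[-0.633258   -1.29588006  0.01946231]
[0.0038, -0.0007, 0.043, 0.0, 0.0, 0.0]
[0.0038, -0.0007, 0.043, 0.0, 0.0, 0.0]
[0.0038, -0.0007, 0.043, 0.0, 0.0, 0.0]
[0.0038, -0.0007, 0.043, 0.0, 0.0, 0.0]
[0.0038, -0.0007, 0.043, 0.0, 0.0, 0.0]
--
```

Joint 4 is close to its limit, so I'll turn the lean azimuth toward the robot's radial direction (-16°) for now and bring it back to the riser direction during the swing.

Run:
```python
from h import *
T=rot(45,np.radians(-16))
Y=np.array([480,-142,103]); rows([(Y-95*T[:,2],T,4),(Y,T,5)])
```

```text
[0.0051, -0.0078, 0.0069, -0.088, -0.011, -0.084]
[0.0054, -0.0079, 0.0065, -0.088, -0.011, -0.084]
[0.0058, -0.0079, 0.0061, -0.088, -0.011, -0.084]
[0.0062, -0.0079, 0.0057, -0.088, -0.011, -0.084]
--
[-0.0, 0.0, 0.038, -0.0, 0.0, -0.0]
[0.0, 0.0, 0.038, -0.0, 0.0, -0.0]
[-0.0, 0.0, 0.038, -0.0, 0.0, -0.0]
[0.0, -0.0, 0.038, -0.0, 0.0, -0.0]
[-0.0, 0.0, 0.038, -0.0, 0.0, -0.0]
--
```

>>> {"api": "send_rows", "payload": {
  "motion": [
    {"tx": 0.005,"ty": -0.008,"tz": 0.007,"rx": -0.088,"ry": -0.011,"rz": -0.084,"gripper": -1},
    {"tx": 0.0055,"ty": -0.008,"tz": 0.0065,"rx": -0.088,"ry": -0.011,"rz": -0.084,"gripper": -1},
    {"tx": 0.006,"ty": -0.008,"tz": 0.006,"rx": -0.088,"ry": -0.011,"rz": -0.084,"gripper": -1},
    {"tx": 0.006,"ty": -0.008,"tz": 0.006,"rx": -0.088,"ry": -0.011,"rz": -0.084,"gripper": -1},
    {"tx": 0,"ty": 0,"tz": 0,"rx": 0,"ry": 0,"rz": 0,"gripper": -1},
    {"tx": 0,"ty": 0,"tz": 0,"rx": 0,"ry": 0,"rz": 0,"gripper": -1}
  ]
}}

```text
time_s: 9.65
ee_pos: [430.9, -113.8, 174.5]
ee_rot: [-178.7, 43.9, 163.8]
force: [0.6, -0.3, -0.5]
gripper_width: 90.9
gripper_force: 0.0
```

Run:
```python
from h import *
s=env.state(); P,M=cur(); print(s["qpos"].round(1),P-19*M[:,2],s["gripper_width"])
T=rot(45,np.radians(-16)); print(np.degrees(R.from_matrix(M.T@T).as_rotvec()))
Y=np.array([480,-142,103]); rows([(Y,T,5)])
```

```text
[-14.3  -6.2 141.2 -65.4   2.9 -23.2] [ 418.41401822 -109.69093635  188.18336303] 90.93704071337392
[-1.43592025 -1.08734127 -0.15674315]
[0.0038, -0.0044, 0.0436, -0.01, -0.007, -0.001]
[0.004, -0.0046, 0.0435, -0.01, -0.007, -0.001]
[0.0042, -0.0048, 0.0435, -0.01, -0.007, -0.001]
[0.0044, -0.005, 0.0434, -0.01, -0.007, -0.001]
[0.0045, -0.0052, 0.0434, -0.01, -0.007, -0.001]
--
```

Joint 5 hit its lower limit, so a 45° lean is too much this close in. I'll grasp at a 25° lean and increase it during the swing.

Run:
```python
from h import *
T=rot(25,np.radians(-18))
Y=np.array([480,-142,103]); rows([(Y-80*T[:,2],T,4),(Y,T,5)])
```

```text
[-0.0049, -0.0059, 0.0161, -0.002, 0.158, 0.01]
[-0.0062, -0.0059, 0.0156, -0.002, 0.158, 0.01]
[-0.0075, -0.0059, 0.0151, -0.002, 0.158, 0.01]
[-0.0088, -0.0059, 0.0144, -0.002, 0.158, 0.01]
--
[0.0, 0.0, 0.032, -0.0, 0.0, 0.0]
[0.0, 0.0, 0.032, -0.0, 0.0, 0.0]
[-0.0, -0.0, 0.032, -0.0, 0.0, 0.0]
[0.0, 0.0, 0.032, -0.0, 0.0, 0.0]
[0.0, 0.0, 0.032, -0.0, 0.0, 0.0]
--
```

>>> {"api": "send_rows", "payload": {
  "motion": [
    {"tx": -0.005,"ty": -0.006,"tz": 0.016,"rx": -0.002,"ry": 0.158,"rz": 0.01,"gripper": -1},
    {"tx": -0.006,"ty": -0.006,"tz": 0.0155,"rx": -0.002,"ry": 0.158,"rz": 0.01,"gripper": -1},
    {"tx": -0.0075,"ty": -0.006,"tz": 0.015,"rx": -0.002,"ry": 0.158,"rz": 0.01,"gripper": -1},
    {"tx": -0.009,"ty": -0.006,"tz": 0.0145,"rx": -0.002,"ry": 0.158,"rz": 0.01,"gripper": -1},
    {"tx": 0,"ty": 0,"tz": 0,"rx": 0,"ry": 0,"rz": 0,"gripper": -1},
    {"tx": 0,"ty": 0,"tz": 0,"rx": 0,"ry": 0,"rz": 0,"gripper": -1}
  ]
}}

```text
time_s: 10.4
ee_pos: [443.8, -141.4, 167.6]
ee_rot: [-177.4, 32.7, 162.1]
force: [-0.5, -0.3, -0.1]
gripper_width: 91.5
gripper_force: 0.0
```

Run:
```python
from h import *
s=env.state(); P,M=cur(); print(s["qpos"].round(1),P-19*M[:,2],s["gripper_width"])
T=rot(25,np.radians(-18)); print(np.degrees(R.from_matrix(M.T@T).as_rotvec()))
Y=np.array([480,-142,103]); rows([(Y,T,5)])
```

```text
[-16.8  -2.3 131.2 -10.1  18.7 -79.5] [ 434.31044025 -137.38102495  183.56586882] 91.48369248434075
[-2.54925149  7.67561035 -0.11341494]
[0.0033, 0.0059, 0.0365, -0.017, 0.051, -0.001]
[0.0023, 0.0055, 0.0367, -0.017, 0.051, -0.001]
[0.0013, 0.0052, 0.0368, -0.017, 0.051, -0.001]
[0.0003, 0.0049, 0.0368, -0.017, 0.051, -0.001]
[-0.0006, 0.0046, 0.0369, -0.017, 0.051, -0.001]
--
```

>>> {"api": "send_rows", "payload": {
  "motion": [
    {"tx": 0.0033,"ty": 0.006,"tz": 0.0365,"rx": -0.017,"ry": 0.051,"rz": 0,"gripper": -1},
    {"tx": 0.0023,"ty": 0.0055,"tz": 0.0367,"rx": -0.017,"ry": 0.051,"rz": 0,"gripper": -1},
    {"tx": 0.0013,"ty": 0.0052,"tz": 0.0368,"rx": -0.017,"ry": 0.051,"rz": 0,"gripper": -1},
    {"tx": 0.0003,"ty": 0.0049,"tz": 0.0368,"rx": -0.017,"ry": 0.051,"rz": 0,"gripper": -1},
    {"tx": -0.0006,"ty": 0.0046,"tz": 0.0369,"rx": -0.017,"ry": 0.051,"rz": 0,"gripper": -1},
    {"tx": 0,"ty": 0,"tz": 0,"rx": 0,"ry": 0,"rz": 0,"gripper": -1},
    {"tx": 0,"ty": 0,"tz": 0,"rx": 0,"ry": 0,"rz": 0,"gripper": -1}
  ]
}}

```text
time_s: 11.28
ee_pos: [487.8, -144.2, 86.6]
ee_rot: [179.9, 25.1, 161.9]
force: [-0.2, 0.6, -0.0]
gripper_width: 91.0
gripper_force: 0.0
```

Run:
```python
from h import *
s=env.state(); P,M=cur(); print(s["qpos"].round(1),s["force"],P-19*M[:,2],s["gripper_width"])
T=rot(25,np.radians(-18)); print(np.degrees(R.from_matrix(M.T@T).as_rotvec()))
f=env.grab_frame("scene"); g=env.grab_frame("side")
a=cv2.resize(f["frame"][150:250,200:325],(380,304),interpolation=cv2.INTER_CUBIC);b=cv2.resize(g["frame"][170:290,280:430],(400,320),interpolation=cv2.INTER_CUBIC)
o=np.zeros((320,780,3),np.uint8);o[:304,:380]=a;o[:,380:]=b
cv2.imwrite("pics/d3.png",o[:,:,::-1])
rows([([480,-142,103],M,1)])
```

```text
[-17.7  10.8 128.1  -0.3  16.  -89.3] [-0.21050224  0.58216681 -0.00384894] [ 480.11442661 -141.74660558  103.8371898 ] 91.02180996473838
[ 0.03121166  0.07272174 -0.10599055]
[0.0019, -0.0005, 0.0021, 0.0, 0.002, -0.0]
--
```

View pics/d3.png

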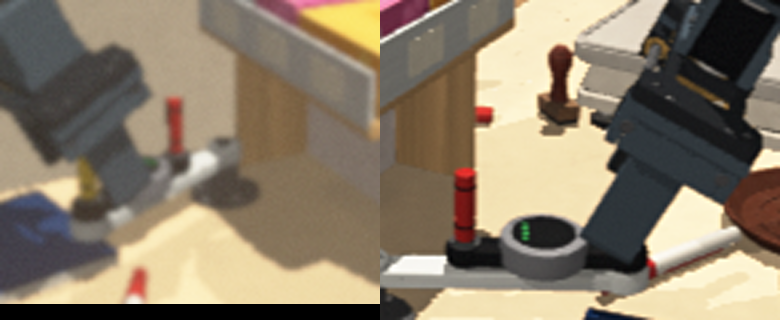

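The yellow peg is between the fingers (left panel about (88,180)), the outer segment lies over the inner one, and the red peg stands near the pivot. Closing.

>>> {"api": "send_rows", "payload": {
  "motion": [
    {"tx": 0,"ty": 0,"tz": 0,"rx": 0,"ry": 0,"rz": 0,"gripper": 1},
    {"tx": 0,"ty": 0,"tz": 0,"rx": 0,"ry": 0,"rz": 0,"gripper": 1},
    {"tx": 0,"ty": 0,"tz": 0,"rx": 0,"ry": 0,"rz": 0,"gripper": 1},
    {"tx": 0,"ty": 0,"tz": 0,"rx": 0,"ry": 0,"rz": 0,"gripper": 1},
    {"tx": 0,"ty": 0,"tz": 0,"rx": 0,"ry": 0,"rz": 0,"gripper": 1},
    {"tx": 0,"ty": 0,"tz": 0,"rx": 0,"ry": 0,"rz": 0,"gripper": 1},
    {"tx": 0,"ty": 0,"tz": 0,"rx": 0,"ry": 0,"rz": 0,"gripper": 1},
    {"tx": 0,"ty": 0,"tz": 0,"rx": 0,"ry": 0,"rz": 0,"gripper": 1},
    {"tx": 0,"ty": 0,"tz": 0,"rx": 0,"ry": 0,"rz": 0,"gripper": 1}
  ],
  "grip_force": 20
}}

```text
time_s: 12.5
ee_pos: [488.8, -144.3, 86.6]
ee_rot: [179.9, 25.1, 161.9]
force: [1.0, 3.7, -0.7]
gripper_width: 13.6
gripper_force: 20.0
```

```bash
cat > swing.py <<'E'
from h import *
s=env.state(); P,M=cur(); G=P-19*M[:,2]; print(s["gripper_width"],s["force"],G, s["qpos"].round(1))
pv=np.array([649.5,-155.5]); d=G[:2]-pv; print(np.hypot(*d))
a0=np.arctan2(d[1],d[0])%(2*np.pi); aend=p[2]%(2*np.pi)+np.radians(-90)  # riser -y direction
aend=np.arctan2(-np.cos(p[2]),-(-np.sin(p[2])) if 0 else np.sin(p[2]))%(2*np.pi)
print("q1",aend-a0)
E
cat > s1.py <<'E'
from swing import *
N=11; w=[]
for i in range(1,N+1):
    k=i/N; a=a0+(aend-0.2-a0)*k
    w.append(([*(pv+170*np.array([np.cos(a),np.sin(a)])),103],rot(25+20*k,np.radians(-18)+(p[2]+np.radians(18))*k),1))
rows(w)
E
python3 s1.py
```

```text
13.553700118068532 [ 1.01304827  3.67378922 -0.66573456] [ 481.17211999 -141.84741267  103.81366975] [-17.7  10.9 128.   -0.2  16.  -89.4]
168.88063337445348
q1 1.125858865948278
[-0.0056, -0.0284, 0.0038, 0.018, -0.057, 0.029]
--
[-0.0106, -0.0269, 0.0048, 0.017, -0.061, 0.033]
--
[-0.0128, -0.0257, 0.0063, 0.018, -0.061, 0.032]
--
[-0.0148, -0.0242, 0.008, 0.019, -0.061, 0.031]
--
[-0.0166, -0.0225, 0.0097, 0.02, -0.061, 0.031]
--
[-0.0181, -0.0205, 0.0114, 0.021, -0.061, 0.03]
--
[-0.0193, -0.0183, 0.0131, 0.022, -0.061, 0.029]
--
[-0.0202, -0.0159, 0.0147, 0.023, -0.061, 0.029]
--
[-0.0209, -0.0134, 0.0162, 0.024, -0.061, 0.028]
--
[-0.0213, -0.0107, 0.0176, 0.025, -0.061, 0.027]
--
[-0.0214, -0.0079, 0.0189, 0.026, -0.061, 0.026]
--
```

```bash
sed -i 's/rot(25+20\*k/rot(25+14*k*k/; s/N=11/N=12/' s1.py; python3 s1.py | grep -v -- --
```

```text
13.553700118068532 [ 1.01304827  3.67378922 -0.66573456] [ 481.17211999 -141.84741267  103.81366975] [-17.7  10.9 128.   -0.2  16.  -89.4]
168.88063337445348
q1 1.125858865948278
[-0.0038, -0.0261, 0.0035, 0.016, -0.0, 0.026]
[-0.0087, -0.0248, 0.004, 0.014, -0.01, 0.03]
[-0.0109, -0.0238, 0.005, 0.015, -0.016, 0.03]
[-0.0129, -0.0226, 0.006, 0.015, -0.023, 0.03]
[-0.0148, -0.0212, 0.0071, 0.015, -0.029, 0.03]
[-0.0165, -0.0196, 0.0082, 0.016, -0.036, 0.03]
[-0.018, -0.0178, 0.0093, 0.016, -0.042, 0.029]
[-0.0193, -0.0159, 0.0105, 0.017, -0.049, 0.029]
[-0.0203, -0.0139, 0.0116, 0.018, -0.055, 0.029]
[-0.0211, -0.0117, 0.0128, 0.019, -0.062, 0.028]
[-0.0216, -0.0094, 0.014, 0.02, -0.068, 0.027]
[-0.0218, -0.0071, 0.0152, 0.021, -0.075, 0.027]
```

>>> {"api": "send_rows", "payload": {
  "motion": [
    {"tx": -0.0038,"ty": -0.0261,"tz": 0.0035,"rx": 0.016,"ry": 0,"rz": 0.026,"gripper": 1},
    {"tx": -0.0087,"ty": -0.0248,"tz": 0.004,"rx": 0.014,"ry": -0.01,"rz": 0.03,"gripper": 1},
    {"tx": -0.0109,"ty": -0.0238,"tz": 0.005,"rx": 0.015,"ry": -0.016,"rz": 0.03,"gripper": 1},
    {"tx": -0.0129,"ty": -0.0226,"tz": 0.006,"rx": 0.015,"ry": -0.023,"rz": 0.03,"gripper": 1},
    {"tx": -0.0148,"ty": -0.0212,"tz": 0.0071,"rx": 0.015,"ry": -0.029,"rz": 0.03,"gripper": 1},
    {"tx": -0.0165,"ty": -0.0196,"tz": 0.0082,"rx": 0.016,"ry": -0.036,"rz": 0.03,"gripper": 1},
    {"tx": 0,"ty": 0,"tz": 0,"rx": 0,"ry": 0,"rz": 0,"gripper": 1}
  ]
}}

```text
time_s: 13.38
ee_pos: [503.0, -223.7, 87.5]
ee_rot: [180.0, 28.8, 155.9]
force: [12.4, 2.1, -7.9]
gripper_width: 13.5
gripper_force: 20.0
```

```bash
cat > s2.py <<'E'
from swing import *
from sys import argv
N=int(argv[1]); qe=float(argv[2]); le=float(argv[3]); w=[]
l0=np.degrees(np.arccos(-M[2,2])); t0=np.arctan2(M[1,2],M[0,2]); print("lean",l0,"az",np.degrees(t0))
for i in range(1,N+1):
    k=i/N; a=a0+(aend-qe-a0)*k
    w.append(([*(pv+170*np.array([np.cos(a),np.sin(a)])),103],rot(l0+(le-l0)*k,t0+(p[2]-t0)*k),1))
rows(w)
E
python3 s2.py 6 0.2 40 | grep -v -- --
```

```text
13.4607088990076 [12.42505197  2.07936194 -7.91331598] [ 494.60095758 -220.00280522  104.12363905] [-25.7  13.5 126.2   3.9  11.5 -95.2]
167.79250645941687
q1 0.6503493849915678
lean 28.826632319887356 az -24.03360866587717
[-0.0143, -0.0204, 0.0097, 0.017, -0.062, 0.029]
[-0.019, -0.0153, 0.0105, 0.018, -0.062, 0.029]
[-0.0197, -0.0134, 0.0118, 0.019, -0.062, 0.028]
[-0.0203, -0.0113, 0.013, 0.02, -0.062, 0.028]
[-0.0206, -0.0091, 0.0142, 0.02, -0.062, 0.027]
[-0.0206, -0.0069, 0.0152, 0.021, -0.062, 0.026]
```

Run:
```python
import numpy as np
from scipy.optimize import fsolve
D=[(18.31,89.64,0.05,575.,214.),(10.85,128.05,25.1,509.2,86.6),(13.5,126.2,28.8,550.5,87.5)]
A=[];b=[]
for q2,q3,l,Rr,z in D:
    q2,q3,l=np.radians([q2,q3,l])
    A+=[[np.sin(q2),np.sin(q2+q3),np.sin(l),1,0],[np.cos(q2),np.cos(q2+q3),-np.cos(l),0,1]];b+=[Rr,z]
x,r,rk,sv=np.linalg.lstsq(np.array(A),np.array(b),rcond=None); print(x.round(),r,sv.round(3))
a1,a2,L,o,h=x
def q5(Rg,zg,lean):
    l=np.radians(lean);Rr=Rg+19*np.sin(l);z=zg-19*np.cos(l)
    f=lambda q:[a1*np.sin(q[0])+a2*np.sin(q[0]+q[1])+L*np.sin(l)+o-Rr,a1*np.cos(q[0])+a2*np.cos(q[0]+q[1])-L*np.cos(l)+h-z]
    q=np.degrees(fsolve(f,np.radians([14,120]))); return 180-lean-q.sum(), q
print(q5(541.5,104,28.8)) 
for Rg in(590,640):
  for l in(25,30,35,40,45): print(Rg,l,q5(Rg,103,l)[0].round(1))
```

```text
[619. 394. 303.   5.  50.] [1.40579085] [3.162 2.174 0.507 0.128 0.034]
(np.float64(11.628373511597715), array([ 13.44971403, 126.12191246]))
590 25 19.7
590 30 11.8
590 35 3.5
590 40 -5.1
590 45 -14.2
640 25 22.3
640 30 14.4
640 35 6.2
640 40 -2.3
640 45 -11.2
```

Beyond about 36° of lean, joint 5 runs out in this arm configuration. I'll swing the peg in the grasp at about 28° lean to q1≈0.2. From there the rail still leaves room to push the peg home from the front with closed fingers at modest lean.

```bash
sed -i 's/pv+170/pv+167.5/' s2.py; python3 s2.py 7 0.2 28 | grep -v -- --
```

```text
13.4607088990076 [12.42505197  2.07936194 -7.91331598] [ 494.60095758 -220.00280522  104.12363905] [-25.7  13.5 126.2   3.9  11.5 -95.2]
167.79250645941687
q1 0.6503493849915678
lean 28.826632319887356 az -24.03360866587717
[-0.0133, -0.0141, 0.0099, 0.014, 0.004, 0.025]
[-0.015, -0.0132, 0.0083, 0.014, 0.004, 0.025]
[-0.0159, -0.0118, 0.0087, 0.014, 0.004, 0.026]
[-0.0167, -0.0103, 0.0091, 0.014, 0.004, 0.026]
[-0.0173, -0.0088, 0.0094, 0.014, 0.004, 0.026]
[-0.0179, -0.0072, 0.0097, 0.014, 0.004, 0.026]
[-0.0183, -0.0055, 0.0098, 0.014, 0.004, 0.026]
```

>>> {"api": "send_rows", "payload": {
  "motion": [
    {"tx": -0.0173,"ty": -0.012,"tz": 0.012,"rx": 0.014,"ry": 0.004,"rz": 0.025,"gripper": 1},
    {"tx": -0.015,"ty": -0.0132,"tz": 0.0083,"rx": 0.014,"ry": 0.004,"rz": 0.025,"gripper": 1},
    {"tx": -0.0159,"ty": -0.0118,"tz": 0.0087,"rx": 0.014,"ry": 0.004,"rz": 0.026,"gripper": 1},
    {"tx": -0.0167,"ty": -0.0103,"tz": 0.0091,"rx": 0.014,"ry": 0.004,"rz": 0.026,"gripper": 1},
    {"tx": -0.0173,"ty": -0.0088,"tz": 0.0094,"rx": 0.014,"ry": 0.004,"rz": 0.026,"gripper": 1},
    {"tx": -0.0179,"ty": -0.0072,"tz": 0.0097,"rx": 0.014,"ry": 0.004,"rz": 0.026,"gripper": 1},
    {"tx": -0.0183,"ty": -0.0055,"tz": 0.0098,"rx": 0.014,"ry": 0.004,"rz": 0.026,"gripper": 1},
    {"tx": 0,"ty": 0,"tz": 0,"rx": 0,"ry": 0,"rz": 0,"gripper": 1}
  ]
}}

```text
time_s: 14.38
ee_pos: [548.9, -285.0, 87.1]
ee_rot: [-180.0, 28.1, 149.9]
force: [5.9, 4.3, 3.2]
gripper_width: 13.5
gripper_force: 20.0
```

>>> {"api": "send_rows", "payload": {
  "motion": [
    {"tx": 0,"ty": 0,"tz": 0,"rx": 0,"ry": 0,"rz": 0,"gripper": -0.3},
    {"tx": 0,"ty": 0,"tz": 0,"rx": 0,"ry": 0,"rz": 0,"gripper": -0.3},
    {"tx": 0,"ty": 0,"tz": 0,"rx": 0,"ry": 0,"rz": 0,"gripper": -0.3},
    {"tx": 0,"ty": 0,"tz": 0,"rx": 0,"ry": 0,"rz": 0,"gripper": -0.3},
    {"tx": 0,"ty": 0,"tz": 0,"rx": 0,"ry": 0,"rz": 0,"gripper": -0.3}
  ]
}}

```text
time_s: 15.0
ee_pos: [545.3, -284.3, 84.7]
ee_rot: [-179.9, 27.7, 149.8]
force: [1.0, -0.2, -0.3]
gripper_width: 58.5
gripper_force: 0.0
```

Run:
```python
from swing import *
rx=np.array([np.cos(p[2]),np.sin(p[2]),0]); T=rot(22)
# out horizontally 65 mm, then set up at lean 22 : leading edge 14 mm in front of peg surface
q=aend-a0; Y=np.array([*G[:2],0]); print("Y",Y)
w=[(G-65*rx,M,3)]
lead=Y-(7+12)*rx; tcp=lead-16*np.cos(np.radians(22))*rx; tcp[2]=86
w.append((tcp-19*T[:,2]-30*rx,T,3)); w.append((tcp-19*T[:,2],T,2)); rows(w); print((M.T@T).round(2).tolist())
```

```text
58.47073563882125 [ 0.99108872 -0.16911014 -0.25344798] [ 537.69511648 -279.8914521   101.50831674] [-28.   18.7 117.6  -3.9  16.1 -84.4]
167.25299798102614
q1 0.20629251743246213
Y [ 537.69511648 -279.8914521     0.        ]
[0.0384, -0.0, -0.0201, 0.0, 0.0, 0.0]
[0.0384, -0.0, -0.0201, 0.0, 0.0, 0.0]
[0.0384, -0.0, -0.0201, 0.0, 0.0, 0.0]
--
[0.0041, 0.0, -0.0031, -0.001, 0.063, -0.0]
[0.0042, 0.0, -0.003, -0.001, 0.063, -0.0]
[0.0043, 0.0, -0.0029, -0.001, 0.063, -0.0]
--
[-0.0278, 0.0, 0.0112, 0.0, -0.0, -0.0]
[-0.0278, 0.0, 0.0112, 0.0, -0.0, -0.0]
--
[[1.0, 0.0, 0.1], [-0.0, 1.0, 0.0], [-0.1, -0.0, 1.0]]
```

>>> {"api": "send_rows", "payload": {
  "motion": [
    {"tx": 0.038,"ty": 0,"tz": -0.02,"rx": 0,"ry": 0,"rz": 0,"gripper": -0.3},
    {"tx": 0.038,"ty": 0,"tz": -0.02,"rx": 0,"ry": 0,"rz": 0,"gripper": -0.3},
    {"tx": 0.038,"ty": 0,"tz": -0.02,"rx": 0,"ry": 0,"rz": 0,"gripper": 1},
    {"tx": 0.004,"ty": 0,"tz": -0.003,"rx": 0,"ry": 0.063,"rz": 0,"gripper": 1},
    {"tx": 0.004,"ty": 0,"tz": -0.003,"rx": 0,"ry": 0.063,"rz": 0,"gripper": 1},
    {"tx": 0.004,"ty": 0,"tz": -0.003,"rx": 0,"ry": 0.063,"rz": 0,"gripper": 1},
    {"tx": 0,"ty": 0,"tz": 0,"rx": 0,"ry": 0,"rz": 0,"gripper": 1},
    {"tx": 0,"ty": 0,"tz": 0,"rx": 0,"ry": 0,"rz": 0,"gripper": 1},
    {"tx": 0,"ty": 0,"tz": 0,"rx": 0,"ry": 0,"rz": 0,"gripper": 1}
  ],
  "grip_force": 10
}}

```text
time_s: 16.12
ee_pos: [483.1, -248.0, 86.0]
ee_rot: [-179.9, 22.0, 149.8]
force: [-0.4, -0.1, 0.1]
gripper_width: 0.5
gripper_force: 0.0
```

```bash
cat > s3.py <<'E'
from swing import *
rx=np.array([np.cos(p[2]),np.sin(p[2]),0]); ry=np.array([-rx[1],rx[0],0])
Y=np.array([540.,-280.5,0]); L=P-16*M[:,0]  # leading edge
e=Y-7*rx-L; print("P",P,"gap rx",e@rx,"lat",(Y-P)@ry,"lead z",L[2],"lean",np.degrees(np.arccos(-M[2,2])))
print("10 mm rx:",(M.T@rx*10/500).round(4),"10 mm ry",(M.T@ry*10/500).round(4),"10 up",(M.T@[0,0,10]/500).round(4))
E
python3 s3.py
python3 - <<'E'
from h import *
f=env.grab_frame("scene"); g=env.grab_frame("side")
a=cv2.resize(f["frame"][140:250,200:340],(380,299),interpolation=cv2.INTER_CUBIC);b=cv2.resize(g["frame"][150:300,230:420],(400,316),interpolation=cv2.INTER_CUBIC)
o=np.zeros((320,780,3),np.uint8);o[:299,:380]=a;o[:316,380:]=b
cv2.imwrite("pics/d4.png",o[:,:,::-1])
E
```

```text
0.5019086290194377 [-0.42468714 -0.14449066  0.09463831] [ 476.94411828 -244.40502949  103.66758647] [-27.8  14.2 121.7  -2.6  22.2 -85.4]
194.1124328479077
q1 0.569175962703877
P [ 483.08057435 -248.00082941   86.04901304] gap rx 43.705664503720776 lat 0.4632986063280484 lead z 92.0383443948418 lean 21.983248464190094
10 mm rx: [-0.0185  0.      0.0075] 10 mm ry [ 0.    0.02 -0.  ] 10 up [-0.0075 -0.     -0.0185]
```

View pics/d4.png

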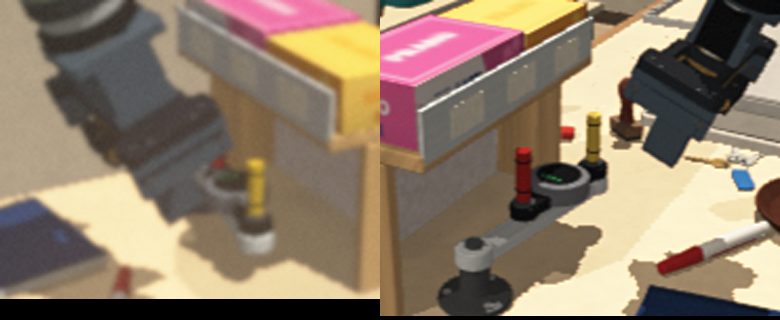

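The fingers are closed in front of the yellow peg (left panel (255,165), right panel (593,120)), and the pair is folded and nearly home. Pushing along riser +x.

>>> {"api": "send_rows", "payload": {
  "motion": [
    {"tx": -0.024,"ty": -0.001,"tz": 0.0098,"rx": 0,"ry": 0,"rz": 0,"gripper": 1},
    {"tx": -0.024,"ty": -0.001,"tz": 0.0098,"rx": 0,"ry": 0,"rz": 0,"gripper": 1},
    {"tx": -0.014,"ty": -0.001,"tz": 0.0057,"rx": 0,"ry": 0,"rz": 0,"gripper": 1},
    {"tx": -0.0093,"ty": -0.001,"tz": 0.0038,"rx": 0,"ry": 0,"rz": 0,"gripper": 1},
    {"tx": -0.0093,"ty": 0,"tz": 0.0038,"rx": 0,"ry": 0,"rz": 0,"gripper": 1},
    {"tx": -0.0093,"ty": 0,"tz": 0.0038,"rx": 0,"ry": 0,"rz": 0,"gripper": 1},
    {"tx": -0.0093,"ty": 0,"tz": 0.0038,"rx": 0,"ry": 0,"rz": 0,"gripper": 1},
    {"tx": -0.0093,"ty": 0,"tz": 0.0038,"rx": 0,"ry": 0,"rz": 0,"gripper": 1},
    {"tx": -0.0093,"ty": 0,"tz": 0.0038,"rx": 0,"ry": 0,"rz": 0,"gripper": 1},
    {"tx": 0,"ty": 0,"tz": 0,"rx": 0,"ry": 0,"rz": 0,"gripper": 1}
  ]
}}

```text
time_s: 17.48
ee_pos: [537.7, -282.0, 85.9]
ee_rot: [-179.9, 22.0, 149.8]
force: [-1.8, 1.8, -0.6]
gripper_width: 0.5
gripper_force: 1.2
```

```bash
python3 s3.py
```

```text
0.5049875061157241 [-1.83258608  1.79729923 -0.57927149] [ 531.58607684 -278.43513862  103.4871738 ] [-28.3  19.1 113.9  -1.8  25.1 -86.7]
170.34301154917998
q1 0.23868579139061952
P [ 537.72882947 -282.03324781   85.87126621] gap rx -20.639784800300948 lat 2.4661334529378425 lead z 91.8661590530598 lean 22.0047138973798
10 mm rx: [-0.0185  0.      0.0075] 10 mm ry [ 0.    0.02 -0.  ] 10 up [-0.0075 -0.     -0.0185]
```

>>> {"api": "send_rows", "payload": {
  "motion": [
    {"tx": -0.0074,"ty": 0,"tz": 0.003,"rx": 0,"ry": 0,"rz": 0,"gripper": 1},
    {"tx": -0.0074,"ty": 0,"tz": 0.003,"rx": 0,"ry": 0,"rz": 0,"gripper": 1},
    {"tx": 0,"ty": 0,"tz": 0,"rx": 0,"ry": 0,"rz": 0,"gripper": 1}
  ]
}}

```text
time_s: 17.85
ee_pos: [544.6, -286.1, 86.0]
ee_rot: [-179.9, 22.0, 149.8]
force: [-2.8, 2.2, -0.9]
gripper_width: 0.2
gripper_force: 1.4
```

>>> {"api": "send_rows", "payload": {
  "motion": [
    {"tx": -0.0056,"ty": 0,"tz": 0.0022,"rx": 0,"ry": 0,"rz": 0,"gripper": 1},
    {"tx": 0,"ty": 0,"tz": 0,"rx": 0,"ry": 0,"rz": 0,"gripper": 1}
  ]
}}

```text
time_s: 18.1
ee_pos: [546.5, -287.1, 85.8]
ee_rot: [-179.9, 21.9, 149.8]
force: [-3.8, 4.8, 0.8]
gripper_width: 0.5
gripper_force: 2.6
```

>>> {"api": "send_rows", "payload": {
  "motion": [
    {"tx": -0.0056,"ty": 0,"tz": 0.0022,"rx": 0,"ry": 0,"rz": 0,"gripper": 1},
    {"tx": 0,"ty": 0,"tz": 0,"rx": 0,"ry": 0,"rz": 0,"gripper": 1}
  ]
}}

```text
time_s: 18.35
ee_pos: [547.2, -287.4, 85.4]
ee_rot: [-179.9, 21.7, 149.8]
force: [-10.3, 8.0, 6.7]
gripper_width: 0.9
gripper_force: 6.2
```

Contact force rises at the expected parked position. Backing off and checking.

>>> {"api": "send_rows", "payload": {
  "motion": [
    {"tx": 0.0185,"ty": 0,"tz": -0.0075,"rx": 0,"ry": 0,"rz": 0,"gripper": 1},
    {"tx": 0.045,"ty": 0,"tz": -0.018,"rx": 0,"ry": 0,"rz": 0,"gripper": 1},
    {"tx": 0.06,"ty": 0,"tz": -0.024,"rx": 0,"ry": 0,"rz": 0,"gripper": 1},
    {"tx": 0.05,"ty": 0,"tz": -0.04,"rx": 0,"ry": 0,"rz": 0,"gripper": 1},
    {"tx": 0,"ty": 0,"tz": -0.08,"rx": 0,"ry": 0,"rz": 0,"gripper": 1},
    {"tx": 0,"ty": 0,"tz": -0.08,"rx": 0,"ry": 0,"rz": 0,"gripper": 1},
    {"tx": 0,"ty": 0,"tz": -0.06,"rx": 0,"ry": 0,"rz": 0,"gripper": 1},
    {"tx": 0,"ty": 0,"tz": 0,"rx": 0,"ry": 0,"rz": 0,"gripper": 1}
  ]
}}

```text
time_s: 19.35
ee_pos: [432.0, -220.5, 200.9]
ee_rot: [-179.9, 22.6, 149.8]
force: [0.1, 0.0, -0.1]
gripper_width: 0.6
gripper_force: 0.0
```

Run:
```python
from h import *
from fit import model
import pickle
f=env.grab_frame("scene"); g=env.grab_frame("side"); m=model([*p[:4],0,0])
for n,c in(("scene",f),("side",g)): print(n,{k:proj(c,m[k])[0].round(1).tolist() for k in("ye","re","pv")})
a=cv2.resize(f["frame"][150:260,230:340],(380,380),interpolation=cv2.INTER_CUBIC);b=cv2.resize(g["frame"][160:300,240:380],(400,400),interpolation=cv2.INTER_CUBIC)
o=np.zeros((400,780,3),np.uint8);o[:380,:380]=a;o[:,380:]=b
cv2.imwrite("pics/d5.png",o[:,:,::-1])
```

```text
scene {'ye': [306.2, 196.6], 're': [284.8, 181.9], 'pv': [274.0, 194.8]}
side {'ye': [319.2, 200.0], 're': [293.0, 218.6], 'pv': [274.4, 263.2]}
```

View pics/d5.png

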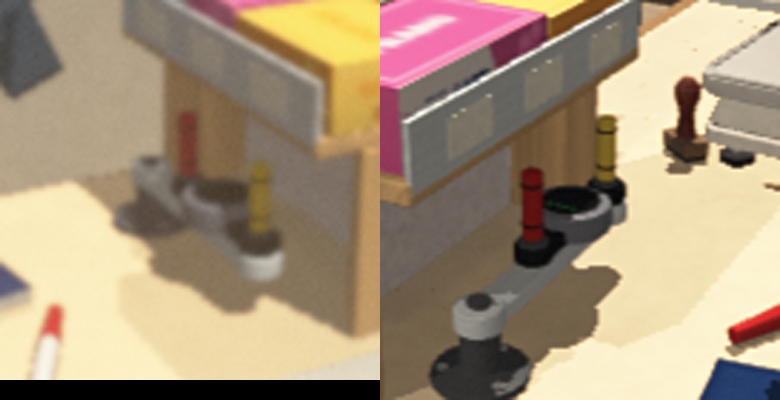

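Both pegs are within about half a pixel of the fully parked prediction once the known vertical camera offset of about 2 px is allowed for. The pen and stamp look undisturbed, and the arm is clear. Handing in.

```bash
python3 -c "
from workcell import env
print(env.job_done())"
```

```text
the job is handed in; nothing more can be done
None
```

The card reader is folded and parked along the riser's front edge: the outer segment was folded first with the inner well out, then the pair was swung home. I pushed the last stretch with closed fingers instead of gripping, because the arm could not lean 40–50 degrees in that configuration. The last pictures match the fully parked position, the pen and stamp look undisturbed, the arm is clear, and the job was handed in at about 19 s with no verdict returned.

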